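# Sort sealed roller tins by weight

## Task

The two square tins with orange lids may each be full of steel rollers or empty, and nobody can tell by looking. Lift each one to feel whether it is heavy, and stand the full ones in the red tray and the empty ones in the black tray (both may belong in the same one). Keep the tins upright and set them down gently, flat on the tray floor.

Things in the scene. Friction and masses are not known exactly. Their poses are not given: they have to be found in the camera images.
- tin_1: Sealed square tin, bare metal, orange lid with a yellow patch: 52 x 52 mm, 76 mm tall (lid: the top 12 mm). Starts upright on the bench. Origin: centre of its underside, z up, x and y square to its sides. Either full of steel rollers (0.45 to 0.65 kg in all, free to shift a few mm inside) or empty (about 0.1 kg); both tins look the same, and both may be full or both empty.
- tin_2: Sealed square tin, bare metal, orange lid with a yellow patch: 52 x 52 mm, 76 mm tall (lid: the top 12 mm). Starts upright on the bench. Origin: centre of its underside, z up, x and y square to its sides. Either full of steel rollers (0.45 to 0.65 kg in all, free to shift a few mm inside) or empty (about 0.1 kg); both tins look the same, and both may be full or both empty.
- tray_red: The red shallow open tray for full tins, fixed to the bench: outside 208 mm along its x, 124 mm along its y, 25 mm high, walls and floor 4 mm thick. Origin at the centre of its underside, z up. It has room for both tins side by side along x (for instance 45 mm either side of the centre).
- tray_black: The black shallow open tray for empty tins, fixed to the bench: outside 208 mm along its x, 124 mm along its y, 25 mm high, walls and floor 4 mm thick. Origin at the centre of its underside, z up. It has room for both tins side by side along x (for instance 45 mm either side of the centre).
There are look-alikes about, which are no part of the job. What is shaped like the tin_2 but green or pink is not meant.

How it is judged (in metres and radians):
At the end, for the whole second after the job is handed in: Each tin stands still and upright (within 0.15 rad) inside a tray, on its floor (within 8 mm): full tins (pressing on it with over 3 N) in the red tray, empty ones (under 2.5 N) in the black one; both in one tray if both are full or both empty (angle between each of tin_1, tin_2's own z axis and vertical below 0.15 rad and linear speed of each of tin_1, tin_2 below 0.03 m/s and ((x of tin_1 in the frame of tray_red between -0.085 and 0.085 m and y of tin_1 in the frame of tray_red between -0.045 and 0.045 m and z of tin_1 in the frame of tray_red below 0.012 m and contact force between tin_1 and tray_red above 3 N) or (x of tin_1 in the frame of tray_black between -0.085 and 0.085 m and y of tin_1 in the frame of tray_black between -0.045 and 0.045 m and z of tin_1 in the frame of tray_black below 0.012 m and contact force between tin_1 and tray_black between 0.3 and 2.5 N)) and ((x of tin_2 in the frame of tray_red between -0.085 and 0.085 m and y of tin_2 in the frame of tray_red between -0.045 and 0.045 m and z of tin_2 in the frame of tray_red below 0.012 m and contact force between tin_2 and tray_red above 3 N) or (x of tin_2 in the frame of tray_black between -0.085 and 0.085 m and y of tin_2 in the frame of tray_black between -0.045 and 0.045 m and z of tin_2 in the frame of tray_black below 0.012 m and contact force between tin_2 and tray_black between 0.3 and 2.5 N))); the robot touches nothing.
It fails at once if a tin is tipped by more than 0.6 rad (angle between any of tin_1, tin_2's own z axis and vertical above 0.6 rad).
It fails at once if a tin is dropped from a height (out of the fingers and moving faster than 0.6 m/s, a fall of about 2 cm) ((contact force between tin_1 and the fingers below 0.1 N and linear speed of tin_1 above 0.6 m/s) or (contact force between tin_2 and the fingers below 0.1 N and linear speed of tin_2 above 0.6 m/s)).
It also fails if it takes over 61 s, if anything falls off the work surface, if the arm or the gripper's body presses on something with over 40 N, if the wrist force passes 120 N, or if a joint passes its speed limit or range.

## Robot

A 7-joint arm with a two-finger parallel gripper is mounted at the origin on the work surface. World frame = base frame: x ahead of the robot, y to its left, z up, the work surface at z = 0. Lengths are in mm, angles in rad, forces in N, time in s.
With the tool pointing down it reaches from about 400 to 875 mm from the base axis. Payload 4.4 kg.
Tool frame: the origin (TCP) lies midway between the tips of the shut fingers; the grasp point (between the pads) lies 19 mm behind it; x points along the fingers, z is the direction in which the jaws open and shut, and the axes are right-handed (so a half turn about x gives the same grasp; the last joint's range is limited). The gripper opens to 85 mm and grips with 20 to 120 N. Pads are 22 mm wide; open, the fingers measure 114 mm over their backs; the gripper's body (76 mm by 85 mm) begins 54 mm behind the grasp point. The pads swing forward as they close: fully open they stand 13 mm farther back than shut.
Start: joints at [-1.373, 0.628, 0.038, 1.517, -0.027, 0.996, -0.02], TCP at [169.463, 627.535, 231.313] pointing down, gripper open.
Joint ranges: [-3.06, 3.06], [-0.37, 2.12], [-1.25, 1.32], [0.18, 2.47], [-1.1, 4.24], [0.23, 1.98], [-2.94, 2.94]. Speed limits (rad/s): [2.57, 2.57, 3.14, 3.14, 3.14, 3.14, 3.14].

## Interface

Orientations are given as [roll, pitch, yaw] about the fixed x, y, z axes, in that order (R = Rz(yaw) Ry(pitch) Rx(roll)).
In Python, from cell import ctrl gives the robot as it stands. The module is installed in compiled form; this text tells all that it offers.
- The arm moves only by the tool servo_tool, never from a script. Its argument "rows" is a list of rows, each an object of numbers: "dx", "dy", "dz": the shift along the tool's x, y, z in units of 750 mm (1.0 is 750 mm); "wx", "wy", "wz": the turn, a rotation vector about the tool's x, y, z in units of 6 degrees (1.0 is 6 degrees); "fingers": the closure, from 0 (fully open) to 1 (shut). In form: [{"dx": .., "dy": .., "dz": .., "wx": .., "wy": .., "wz": .., "fingers": ..}, ...]. A call has 1 to 5 rows; each row shifts and turns the commanded pose from where the row before left it, along the tool's axes as they then stand; what a row does not reach is not made up. A row lasts 1/8 s, in which the tool goes at most 62.5 mm and 10.7 degrees, less where a joint would pass 70% of its speed; a pose out of reach is approached as far as the arm can. A call with a number of a shift or a turn outside -1 to 1 is refused whole. A call with a gripper value outside its range is refused whole. The fingers move at their own pace and stop on an object; the grip force is fixed at half the most. Time passes only in rows, so rows that do not move let the fingers close. It gives the time, the measured TCP pose, the force and the opening at its end, in the units of the state.
- ctrl.read_state(): the state, without advancing time (a new reading comes with each control period).
- ctrl.get_image(name): name is "scene" or "side" or "wrist"; returns the picture (420x560x3 uint8, red, green, blue); there is no depth.
- ctrl.camera_info(name): a dict with "fovy" (degrees; the focal length in pixels is half the picture's height over the tangent of half this angle, whatever the lens; pixels are square), "cx", "cy" (the principal point, pixels), "R" (3x3) and "t" (3): a world point X has camera coordinates R X + t. Camera axes: x right, y down, z forward; pixel columns grow to the right and rows downward; lengths in mm; the calibration is good to about 2 mm. A picture is of the moment at which its call begins: read the wrist's pose just before it. camera_info takes no time and is no camera call; for the wrist camera it gives the pose at the moment of the call.
- ctrl.finish_job(): hands the job in, once; it reports no verdict.
Trained networks look in the newest picture that a camera, given by its name, has taken for a name from the list of things; names that differ only in an ending like _2 or _b are one class to them, and where a whole thing is asked for, a point or a joint stands for the part that bears it (a point fixed in the world has none). Each returns a list of dicts, best first, with "conf" (0 to 1); they miss things now and then, are a little off and sometimes report something else, mostly with a low value. They report only what shows in the picture. A call takes as long as a camera call. They do not tell look-alikes from the thing itself.
- ctrl.search_frame(label, camera): "extent" ([centre column, centre row, width, height] in pixels, round what is visible of it).
- ctrl.silhouettes(label, camera): "region" (420x560 bool, what is visible of it) and "extent" ([centre column, centre row, width, height] in pixels, round what is visible of it).
- ctrl.mark_of(label, camera): "point" ([column, row] in pixels: a listed point, or the origin of a listed thing).
The state is a dict: "clock": time; "qpos": joint angles; "qd": joint speeds; "tau": joint torques, N m; "eef_pos": TCP position; "tool_rot": TCP orientation; "force": force on the tool from outside, world axes, zero at the start; "torque": the same for the moment, N m; "width": finger opening in mm.
Only numpy, scipy, OpenCV 4.12 (cv2) and the standard library are available. Lean on these libraries where they do the work, as an engineer would, in place of code of your own. Each camera call takes 0.05 s, during which the arm holds its last target.

## Working session

There is one attempt and no reset: what is moved stays moved. The work goes in short steps, Python scripts to look and compute and a tool call to move; the robot and the scene stay as the last step left them, time stands still between calls to the robot, and variables do not carry over. Pictures are saved under pics/ and viewed, and the job is handed in when it is done.

Besides the shell and the picture viewer there is one more tool, called after "Emit:" as a command line: name --argument value ..., lists and objects as JSON in quotes. servo_tool: Moves the arm, as the interface text tells. Its arguments: {"type":"object","properties":{"rows":{"type":"array"}},"required":["rows"]}

```bash
mkdir -p pics; cat > h.py <<'E'
import numpy as np, cv2
from cell import ctrl
from scipy.spatial.transform import Rotation as Ro
def shot(cam,name):
    im=ctrl.get_image(cam); cv2.imwrite('pics/'+name,cv2.cvtColor(im,cv2.COLOR_RGB2BGR)); return im
def pix2w(cam,uv,z,ci=None):
    ci=ci or ctrl.camera_info(cam); f=210/np.tan(np.radians(ci['fovy'])/2)
    R=np.array(ci['R']);t=np.array(ci['t']); d=R.T@np.array([(uv[0]-ci['cx'])/f,(uv[1]-ci['cy'])/f,1]); c=-R.T@t
    return c+d*(z-c[2])/d[2]
def w2pix(cam,X,ci=None):
    ci=ci or ctrl.camera_info(cam); f=210/np.tan(np.radians(ci['fovy'])/2)
    p=np.array(ci['R'])@np.array(X)+np.array(ci['t']); return [p[0]/p[2]*f+ci['cx'],p[1]/p[2]*f+ci['cy']]
E
python3 - <<'E'
from h import *
for c in ['scene','side','wrist']:
    shot(c,c+'0.png')
    ci=ctrl.camera_info(c); print(c,{k:np.round(v,3).tolist() for k,v in ci.items() if not isinstance(v,str)})
    for l in ['tin_1','tray_red','tray_black']:
        for d in ctrl.search_frame(l,c): print(l,np.round(d['extent']),round(d['conf'],2))
s=ctrl.read_state();print(s)
E
```

```text
scene {'fovy': 57.97, 'cx': 278.464, 'cy': 212.465, 'R': [[-0.625, 0.78, -0.017], [0.476, 0.364, -0.8], [-0.618, -0.509, -0.599]], 't': [364.132, -247.403, 1147.711]}
tin_1 [228. 221.  41.  45.] 0.97
tin_1 [254. 249.  42.  57.] 0.82
tin_1 [302. 229.  31.  48.] 0.82
tray_red [405. 252. 113.  92.] 0.82
tray_black [221. 178.  98.  56.] 0.86
tray_black [229. 219.  40.  48.] 0.35
side {'fovy': 54.255, 'cx': 279.077, 'cy': 199.252, 'R': [[-0.952, -0.306, -0.021], [-0.193, 0.649, -0.736], [0.239, -0.696, -0.677]], 't': [527.545, 130.035, 553.793]}
tin_1 [235. 163.  35.  51.] 0.86
tin_1 [189. 195.  52.  61.] 0.86
tin_1 [242. 223.  42.  67.] 0.74
tin_1 [264. 350. 196. 141.] 0.67
tin_1 [332. 212.  59.  69.] 0.63
tray_red [266. 350. 197. 140.] 0.69
tray_black [330. 140. 114.  58.] 0.66
wrist {'fovy': 62.364, 'cx': 278.02, 'cy': 204.844, 'R': [[0.261, 0.965, 0.0], [0.931, -0.252, 0.262], [0.253, -0.069, -0.965]], 't': [-648.374, -33.956, 378.464]}
tray_red [ 68. 410.  53.  20.] 0.6
{'clock': 0.6, 'qpos': array([-1.37279844,  0.6283598 ,  0.03847362,  1.51741556, -0.02701912,
        0.99631145, -0.02002372]), 'qd': array([-0.00012478, -0.00074891,  0.00052248,  0.00039718, -0.00167352,
        0.00067384, -0.001226  ]), 'tau': array([ 3.04306632e-04, -5.62986445e+01,  1.22460723e+00, -1.93699014e+01,
        1.08459679e-02,  1.87261889e-03,  1.12036724e-05]), 'eef_pos': array([169.44168624, 627.53141981, 231.33401383]), 'tool_rot': array([1.26658204, 1.57072303, 2.57354236]), 'force': array([-0.5441565 , -0.16270106,  0.03056026]), 'torque': array([-0.03399607,  0.01743036,  0.00465365]), 'width': 85.25366033571271}
```

View pics/scene0.png

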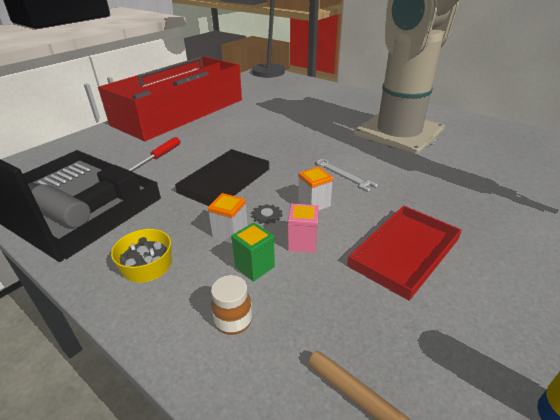

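View pics/side0.png

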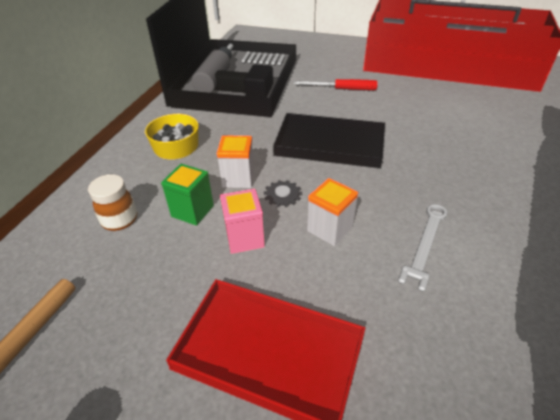

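View pics/wrist0.png

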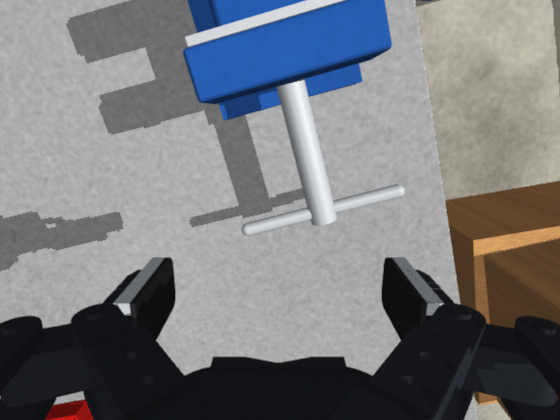

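Both pictures show four tins of the same shape. In the scene view they are A, bare metal with an orange lid at (228,215), B, the same at (315,187), a green one at (253,250) and a pink one at (303,228). A and B fit the description because they have bare sides and orange lids. In the side view A is at (236,160) and B at (332,210). Next I'll fit their poses and confirm with a crop.

```bash
cat > fit.py <<'E'
from h import *
from scipy.optimize import minimize
CI={c:ctrl.camera_info(c) for c in ['scene','side']}
def hullmask(cam,x,y,yaw,hx,hy,z0,z1,S=4):
    c,s=np.cos(yaw),np.sin(yaw); P=[]
    for a in(-1,1):
        for b in(-1,1):
            for z in(z0,z1): P.append(w2pix(cam,[x+c*a*hx-s*b*hy,y+s*a*hx+c*b*hy,z],CI[cam]))
    m=np.zeros((420*S,560*S),np.uint8); h=cv2.convexHull(((np.array(P)+.5)*S).astype(np.float32)).astype(np.int32)
    cv2.fillConvexPoly(m,h,1); return cv2.resize(m.astype(np.float32),(560,420),interpolation=cv2.INTER_AREA)
def fit(masks,x,y,dims,yaws):
    def cost(p,full=False):
        r=[]
        for c,m in masks.items():
            h=hullmask(c,p[0],p[1],p[2]/40,*dims); r.append(np.minimum(h,m).sum()/np.maximum(h,m).sum())
        return r if full else -np.mean(r)
    best=None
    for yw in yaws:
        o=minimize(cost,[x,y,yw*40],method='Nelder-Mead',options=dict(initial_simplex=[[x,y,yw*40],[x+10,y,yw*40],[x,y+10,yw*40],[x,y,yw*40+8]],xatol=.1,fatol=1e-4))
        if best is None or o.fun<best.fun: best=o
    return best.x[0],best.x[1],best.x[2]/40,cost(best.x,True)
def hsv(cam,name): return cv2.cvtColor(cv2.imread('pics/'+name),cv2.COLOR_BGR2HSV)
E
cat > f0.py <<'E'
from fit import *
H={c:hsv(c,c+'0.png') for c in CI}
def win(m,ext):
    o=np.zeros_like(m);x,y,w,h=ext;o[y-h//2:y+h//2,x-w//2:x+w//2]=1;return (m&o).astype(np.float32)
lid=lambda h:cv2.inRange(h,(5,140,120),(32,255,255))//255
red=lambda h:(cv2.inRange(h,(0,130,60),(5,255,255))|cv2.inRange(h,(172,130,60),(180,255,255)))//255
blk=lambda h:cv2.inRange(h,(0,0,0),(180,255,62))//255
for n,e in dict(A=dict(scene=(228,215,46,50),side=(235,150,44,44)),B=dict(scene=(315,180,42,36),side=(333,200,60,50))).items():
    ms={c:win(lid(H[c]),e[c]) for c in e}
    u=e['scene'][:2]; X=pix2w('scene',u,70)
    print(n,[m.sum() for m in ms.values()],fit(ms,X[0],X[1],(26,26,64,76),[0,.4,.8,1.2]))
for n,f,e in [('red',red,dict(scene=(405,252,124,104),side=(266,352,210,134))),('blk',blk,dict(scene=(222,177,106,64),side=(330,140,122,66)))]:
    ms={c:win(f(H[c]),e[c]) for c in e}
    X=pix2w('scene',e['scene'][:2],12)
    print(n,[m.sum() for m in ms.values()],fit(ms,X[0],X[1],(104,62,0,25),[0,.4,.8,1.2,1.6,2,2.4,2.8]))
a=cv2.imread('pics/scene0.png')[150:290,190:340];b=cv2.imread('pics/side0.png')[120:260,150:370]
cv2.imwrite('pics/crop.png',np.hstack([cv2.resize(a,(400,373)),cv2.resize(b,(400,373))]))
E
python3 f0.py
```

```text
A [np.float32(725.0), np.float32(707.0)] (np.float64(656.1276880468411), np.float64(-68.11070353531116), np.float64(0.25073597566888334), [np.float32(0.80045146), np.float32(0.9369695)])
B [np.float32(454.0), np.float32(1068.0)] (np.float64(465.8276176111582), np.float64(9.293582340274266), np.float64(1.164663175634595), [np.float32(0.929357), np.float32(0.9514129)])
red [np.float32(5927.0), np.float32(18001.0)] (np.float64(492.5378880024597), np.float64(237.1612133536817), np.float64(3.0800049403663112), [np.float32(0.9737711), np.float32(0.97672254)])
blk [np.float32(2788.0), np.float32(4539.0)] (np.float64(519.005211465728), np.float64(-222.37205378021525), np.float64(3.2321074445957736), [np.float32(0.8985855), np.float32(0.91736716)])
```

```bash
ls pics
```

```text
crop.png
scene0.png
side0.png
wrist0.png
```

View pics/crop.png

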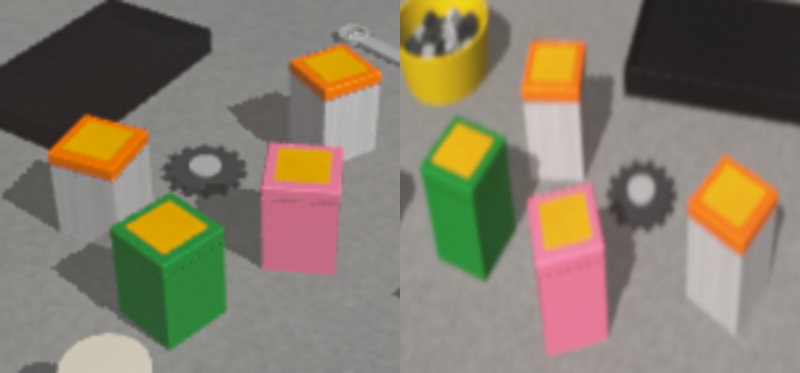

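The crop confirms it: A and B have bare metal sides and orange lids, and the other two are green and pink. I'll refit A without the green tin's patch, fit the two decoys for clearance, and check the overlays.

```bash
cat > f1.py <<'E'
from f0 import *
print('----')
ms=dict(scene=win(lid(H['scene']),(228,205,46,24)),side=win(lid(H['side']),(235,150,44,44)))
A=fit(ms,656,-68,(26,26,64,76),[0,.25,.8,1.2]);print('A',A,[m.sum() for m in ms.values()])
grn=lambda h:cv2.inRange(h,(45,100,30),(80,255,255))//255
pnk=lambda h:cv2.inRange(h,(160,60,120),(172,255,255))//255
for n,f,e,d in [('green',lambda h:grn(h)|lid(h),dict(scene=(253,250,46,54),side=(187,195,52,64)),(26,26,0,76)),('pink',lambda h:pnk(h)|cv2.inRange(h,(168,60,120),(180,180,255))//255|lid(h),dict(scene=(303,228,36,54),side=(243,222,48,70)),(26,26,0,76))]:
    ms={c:win(f(H[c]),e[c]) for c in e}; X=pix2w('scene',e['scene'][:2],38)
    print(n,fit(ms,X[0],X[1],d,[0,.4,.8,1.2]))
E
python3 f1.py | sed -n '/----/,$p'
```

```text
----
A (np.float64(656.2660273342037), np.float64(-68.34131951109296), np.float64(1.8138747916568931), [np.float32(0.9486005), np.float32(0.93882)]) [np.float32(604.0), np.float32(707.0)]
green (np.float64(698.3726283268086), np.float64(36.63521009543492), np.float64(-0.12696724751330396), [np.float32(0.94735456), np.float32(0.9237552)])
pink (np.float64(591.0101862971503), np.float64(67.69713970049308), np.float64(0.541860581331262), [np.float32(0.9508226), np.float32(0.8927766)])
```

```bash
cat > plan.py <<'E'
from h import *
import sys
# plan.py x y z jawdeg(or 'k') [maxmm]
a=sys.argv; s=ctrl.read_state(); p=np.array(s['eef_pos']); R=Ro.from_euler('xyz',s['tool_rot'])
M=R.as_matrix(); jaw=np.degrees(np.arctan2(M[1,2],M[0,2]))
print('t%.2f'%s['clock'],p.round(1),'xaxis',M[:,0].round(3),'jaw %.1f'%jaw,'F',np.round(s['force'],2),'w %.1f'%s['width'],'q',np.round(s['qpos'],2))
if len(a)>4:
    d=np.array([float(v) for v in a[1:4]])-p; mx=float(a[5]) if len(a)>5 else 50
    tw=0
    # target rotation: x down, z along jaw
    j=float(a[4]) if a[4]!='k' else jaw
    dl=(j-jaw+90)%180-90
    if len(a)>6 : dl+=float(a[6])
    jr=np.radians(jaw+dl); z=np.array([np.cos(jr),np.sin(jr),0]);x=np.array([0,0,-1.]);T=np.stack([x,np.cross(z,x),z],1)
    rv=(R.inv()*Ro.from_matrix(T)).as_rotvec(degrees=True)
    n=int(max(np.ceil(np.linalg.norm(d)/mx),np.ceil(np.abs(rv).max()/6),1))
    print('dl %.1f n %d dist %.1f'%(dl,n,np.linalg.norm(d)))
    Rc=R; st=Ro.from_rotvec(rv/n,degrees=True)
    for i in range(n):
        # shift assumed along axes before the row's turn
        sh=Rc.inv().apply(d/n)/750; print('{"dx":%.4f,"dy":%.4f,"dz":%.4f,"wx":%.3f,"wy":%.3f,"wz":%.3f}'%(*sh,*(rv/n/6))); Rc=Rc*st
E
python3 plan.py 466 9 180 -23.3
```

```text
t0.60 [169.4 627.5 231.3] xaxis [-0.  0. -1.] jaw 74.9 F [-0.54 -0.16  0.03] w 85.3 q [-1.37  0.63  0.04  1.52 -0.03  1.   -0.02]
dl 81.8 n 14 dist 687.9
{"dx":0.0049,"dy":-0.0426,"dz":-0.0495,"wx":-0.974,"wy":0.000,"wz":-0.000}
{"dx":0.0049,"dy":-0.0374,"dz":-0.0536,"wx":-0.974,"wy":0.000,"wz":-0.000}
{"dx":0.0049,"dy":-0.0317,"dz":-0.0571,"wx":-0.974,"wy":0.000,"wz":-0.000}
{"dx":0.0049,"dy":-0.0257,"dz":-0.0600,"wx":-0.974,"wy":0.000,"wz":-0.000}
{"dx":0.0049,"dy":-0.0195,"dz":-0.0624,"wx":-0.974,"wy":0.000,"wz":-0.000}
{"dx":0.0049,"dy":-0.0130,"dz":-0.0640,"wx":-0.974,"wy":0.000,"wz":-0.000}
{"dx":0.0049,"dy":-0.0065,"dz":-0.0650,"wx":-0.974,"wy":0.000,"wz":-0.000}
{"dx":0.0049,"dy":0.0002,"dz":-0.0653,"wx":-0.974,"wy":0.000,"wz":-0.000}
{"dx":0.0049,"dy":0.0069,"dz":-0.0650,"wx":-0.974,"wy":0.000,"wz":-0.000}
{"dx":0.0049,"dy":0.0134,"dz":-0.0639,"wx":-0.974,"wy":0.000,"wz":-0.000}
{"dx":0.0049,"dy":0.0199,"dz":-0.0622,"wx":-0.974,"wy":0.000,"wz":-0.000}
{"dx":0.0049,"dy":0.0261,"dz":-0.0599,"wx":-0.974,"wy":0.000,"wz":-0.000}
{"dx":0.0049,"dy":0.0321,"dz":-0.0569,"wx":-0.974,"wy":0.000,"wz":-0.000}
{"dx":0.0049,"dy":0.0377,"dz":-0.0534,"wx":-0.974,"wy":0.000,"wz":-0.000}
```

```bash
python3 plan.py 466 9 180 66.7 57
```

```text
t0.60 [169.4 627.5 231.3] xaxis [-0.  0. -1.] jaw 74.9 F [-0.54 -0.16  0.03] w 85.3 q [-1.37  0.63  0.04  1.52 -0.03  1.   -0.02]
dl -8.2 n 13 dist 687.9
{"dx":0.0053,"dy":-0.0459,"dz":-0.0533,"wx":0.105,"wy":0.000,"wz":-0.000}
{"dx":0.0053,"dy":-0.0465,"dz":-0.0528,"wx":0.105,"wy":0.000,"wz":-0.000}
{"dx":0.0053,"dy":-0.0471,"dz":-0.0523,"wx":0.105,"wy":0.000,"wz":-0.000}
{"dx":0.0053,"dy":-0.0476,"dz":-0.0518,"wx":0.105,"wy":0.000,"wz":-0.000}
{"dx":0.0053,"dy":-0.0482,"dz":-0.0512,"wx":0.105,"wy":0.000,"wz":-0.000}
{"dx":0.0053,"dy":-0.0488,"dz":-0.0507,"wx":0.105,"wy":0.000,"wz":-0.000}
{"dx":0.0053,"dy":-0.0493,"dz":-0.0502,"wx":0.105,"wy":0.000,"wz":-0.000}
{"dx":0.0053,"dy":-0.0499,"dz":-0.0496,"wx":0.105,"wy":0.000,"wz":-0.000}
{"dx":0.0053,"dy":-0.0504,"dz":-0.0491,"wx":0.105,"wy":0.000,"wz":-0.000}
{"dx":0.0053,"dy":-0.0509,"dz":-0.0485,"wx":0.105,"wy":0.000,"wz":-0.000}
{"dx":0.0053,"dy":-0.0515,"dz":-0.0480,"wx":0.105,"wy":0.000,"wz":-0.000}
{"dx":0.0053,"dy":-0.0520,"dz":-0.0474,"wx":0.105,"wy":0.000,"wz":-0.000}
{"dx":0.0053,"dy":-0.0525,"dz":-0.0468,"wx":0.105,"wy":0.000,"wz":-0.000}
```

Emit:
servo_tool --rows '[{"dx":0.005,"dy":-0.046,"dz":-0.053,"wx":0.1,"wy":0,"wz":0,"fingers":0},{"dx":0.005,"dy":-0.046,"dz":-0.053,"wx":0.1,"wy":0,"wz":0,"fingers":0},{"dx":0.005,"dy":-0.047,"dz":-0.052,"wx":0.1,"wy":0,"wz":0,"fingers":0},{"dx":0.005,"dy":-0.048,"dz":-0.052,"wx":0.1,"wy":0,"wz":0,"fingers":0},{"dx":0.005,"dy":-0.048,"dz":-0.051,"wx":0.1,"wy":0,"wz":0,"fingers":0}]'

```text
clock: 1.23
eef_pos: [284.5, 388.7, 212.8]
tool_rot: [-0.432, 1.57, 0.822]
force: [0.6, 0.5, -0.0]
width: 85.6
```

Emit:
servo_tool --rows '[{"dx":0.005,"dy":-0.049,"dz":-0.051,"wx":0.1,"wy":0,"wz":0,"fingers":0},{"dx":0.005,"dy":-0.049,"dz":-0.05,"wx":0.1,"wy":0,"wz":0,"fingers":0},{"dx":0.005,"dy":-0.05,"dz":-0.05,"wx":0.1,"wy":0,"wz":0,"fingers":0},{"dx":0.005,"dy":-0.05,"dz":-0.049,"wx":0.1,"wy":0,"wz":0,"fingers":0},{"dx":0.005,"dy":-0.051,"dz":-0.049,"wx":0.1,"wy":0,"wz":0,"fingers":0}]'

```text
clock: 1.85
eef_pos: [399.1, 150.8, 194.1]
tool_rot: [-0.711, 1.569, 0.491]
force: [0.5, 0.7, 0.3]
width: 85.5
```

```bash
python3 plan.py 466 9 170 66.7 57
```

```text
t1.85 [399.1 150.8 194.1] xaxis [ 0.001  0.001 -1.   ] jaw 68.9 F [0.45 0.66 0.33] w 85.5 q [-0.49  0.38  0.08  2.15 -0.05  0.61  0.83]
dl -2.2 n 3 dist 158.6
{"dx":0.0107,"dy":-0.0504,"dz":-0.0481,"wx":0.121,"wy":0.003,"wz":0.003}
{"dx":0.0107,"dy":-0.0511,"dz":-0.0474,"wx":0.121,"wy":0.003,"wz":0.003}
{"dx":0.0107,"dy":-0.0517,"dz":-0.0468,"wx":0.121,"wy":0.003,"wz":0.003}
```

Emit:
servo_tool --rows '[{"dx":0.011,"dy":-0.05,"dz":-0.048,"wx":0.12,"wy":0,"wz":0,"fingers":0},{"dx":0.011,"dy":-0.051,"dz":-0.047,"wx":0.12,"wy":0,"wz":0,"fingers":0},{"dx":0.011,"dy":-0.051,"dz":-0.047,"wx":0.12,"wy":0,"wz":0,"fingers":0},{"dx":0,"dy":0,"dz":0,"wx":0,"wy":0,"wz":0,"fingers":0}]'

```text
clock: 2.35
eef_pos: [465.7, 6.2, 168.8]
tool_rot: [-2.229, 1.569, -1.072]
force: [0.0, 1.9, -0.2]
width: 85.5
```

```bash
python3 - <<'E'
from h import *
ci=ctrl.camera_info('wrist'); im=shot('wrist','w1.png')
hs=cv2.cvtColor(im,cv2.COLOR_RGB2HSV); m=cv2.inRange(hs,(5,140,120),(32,255,255))
cs=[c for c in cv2.findContours(m,0,2)[0] if cv2.contourArea(c)>800]
for c in cs: 
    W=np.array([pix2w('wrist',p[0],76,ci)[:2] for p in c],np.float32); print(cv2.minAreaRect(c),cv2.minAreaRect(W))
E
python3 plan.py
```

```text
((285.4400634765625, 203.70199584960938), (74.92505645751953, 77.3903579711914), 88.09085083007812) ((465.68609619140625, 9.942089080810547), (53.22027587890625, 54.650726318359375), 68.22027587890625)
t2.40 [464.7   8.9 168.9] xaxis [-0. -0. -1.] jaw 66.5 F [-0.83  0.92 -0.25] w 85.5 q [-0.14  0.47  0.09  2.09 -0.07  0.59  1.15]
```

View pics/w1.png

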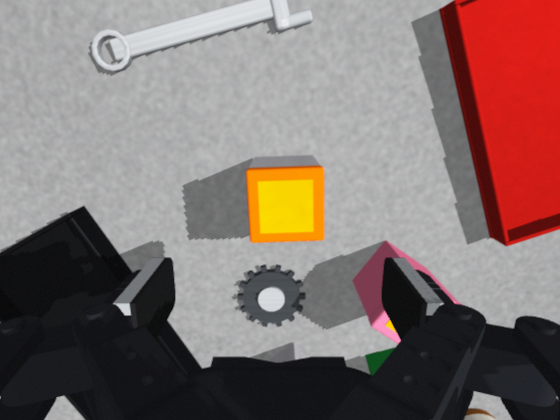

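The wrist view shows the tin at (285,204), and the lid fit gives (465.7, 9.9) at 68°, matching the other cameras. The fingers are centred over it, so I'll descend.

Emit:
servo_tool --rows '[{"dx":0.047,"dy":0,"dz":0.001,"wx":-0.1,"wy":0,"wz":0,"fingers":0},{"dx":0.047,"dy":0,"dz":0,"wx":-0.1,"wy":0,"wz":0,"fingers":0},{"dx":0.047,"dy":0,"dz":0,"wx":0,"wy":0,"wz":0,"fingers":0},{"dx":0.046,"dy":0,"dz":0,"wx":0,"wy":0,"wz":0,"fingers":0},{"dx":0,"dy":0,"dz":0,"wx":0,"wy":0,"wz":0,"fingers":0.3}]'

```text
clock: 3.02
eef_pos: [462.6, 13.1, 27.3]
tool_rot: [1.834, 1.566, 3.022]
force: [0.4, 0.5, 0.9]
width: 69.9
```

Emit:
servo_tool --rows '[{"dx":0,"dy":0,"dz":0,"wx":0,"wy":0,"wz":0,"fingers":0.5},{"dx":0,"dy":0,"dz":0,"wx":0,"wy":0,"wz":0,"fingers":1},{"dx":0,"dy":0,"dz":0,"wx":0,"wy":0,"wz":0,"fingers":1},{"dx":0,"dy":0,"dz":0,"wx":0,"wy":0,"wz":0,"fingers":1}]'

```text
clock: 3.52
eef_pos: [465.6, 11.7, 29.9]
tool_rot: [-1.048, 1.568, 0.138]
force: [-0.9, 0.6, 7.0]
width: 51.3
```

```bash
python3 plan.py
```

```text
t3.52 [465.6  11.7  29.9] xaxis [ 0.003  0.    -1.   ] jaw 67.9 F [-0.94  0.59  6.98] w 51.3 q [-0.11  0.73  0.03  2.17 -0.09  0.23  1.19]
```

Emit:
servo_tool --rows '[{"dx":-0.01,"dy":0,"dz":0,"wx":0,"wy":0,"wz":0,"fingers":1},{"dx":-0.02,"dy":0,"dz":0,"wx":0,"wy":0,"wz":0,"fingers":1},{"dx":-0.03,"dy":0,"dz":0,"wx":0,"wy":0,"wz":0,"fingers":1},{"dx":-0.03,"dy":0,"dz":0,"wx":0,"wy":0,"wz":0,"fingers":1},{"dx":-0.02,"dy":0,"dz":0,"wx":0,"wy":0,"wz":0,"fingers":1}]'

```text
clock: 4.15
eef_pos: [464.9, 11.4, 113.2]
tool_rot: [-1.118, 1.569, 0.067]
force: [0.7, 0.9, -0.8]
width: 51.2
```

Emit:
servo_tool --rows '[{"dx":-0.02,"dy":0,"dz":0,"wx":0,"wy":0,"wz":0,"fingers":1},{"dx":0,"dy":0,"dz":0,"wx":0,"wy":0,"wz":0,"fingers":1},{"dx":0,"dy":0,"dz":0,"wx":0,"wy":0,"wz":0,"fingers":1},{"dx":0,"dy":0,"dz":0,"wx":0,"wy":0,"wz":0,"fingers":1}]'

```text
clock: 4.65
eef_pos: [464.1, 11.5, 125.9]
tool_rot: [2.019, 1.57, -3.079]
force: [-1.1, 0.4, -0.8]
width: 51.3
```

```bash
python3 plan.py; python3 - <<'E'
from h import *
for c in ['side','scene']: shot(c,c+'2.png'); print(ctrl.read_state()['force'])
E
python3 plan.py
```

```text
t4.65 [464.1  11.5 125.9] xaxis [-0.001 -0.    -1.   ] jaw 67.9 F [-1.07  0.37 -0.84] w 51.3 q [-0.13  0.54  0.07  2.12 -0.08  0.48  1.18]
[ 0.02580111 -0.61473479 -0.86717754]
[-0.70273364 -0.01499503 -0.5343883 ]
t4.75 [464.2  11.5 125.8] xaxis [-0.001 -0.    -1.   ] jaw 67.9 F [-0.7  -0.01 -0.53] w 51.1 q [-0.13  0.54  0.07  2.12 -0.08  0.48  1.18]
```

View pics/side2.png

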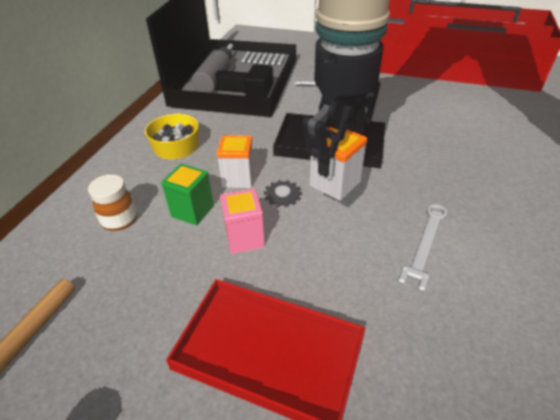

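The tin is clear of the bench (tin at (337,165) in the side view, bottom about 96 mm up). The force is only about -0.8 N, so B is empty and goes in the black tray.

```bash
python3 plan.py 564 -218 126 95.2 40
```

```text
t4.75 [464.2  11.5 125.8] xaxis [-0.001 -0.    -1.   ] jaw 67.9 F [-0.7  -0.01 -0.53] w 51.1 q [-0.13  0.54  0.07  2.12 -0.08  0.48  1.18]
dl 27.3 n 7 dist 250.2
{"dx":-0.0001,"dy":-0.0340,"dz":-0.0334,"wx":-0.649,"wy":-0.000,"wz":-0.002}
{"dx":-0.0001,"dy":-0.0317,"dz":-0.0356,"wx":-0.649,"wy":-0.000,"wz":-0.002}
{"dx":-0.0000,"dy":-0.0292,"dz":-0.0377,"wx":-0.649,"wy":-0.000,"wz":-0.002}
{"dx":-0.0000,"dy":-0.0266,"dz":-0.0396,"wx":-0.649,"wy":-0.000,"wz":-0.002}
{"dx":-0.0000,"dy":-0.0238,"dz":-0.0413,"wx":-0.649,"wy":-0.000,"wz":-0.002}
{"dx":-0.0000,"dy":-0.0210,"dz":-0.0428,"wx":-0.649,"wy":-0.000,"wz":-0.002}
{"dx":-0.0000,"dy":-0.0180,"dz":-0.0441,"wx":-0.649,"wy":-0.000,"wz":-0.002}
```

Emit:
servo_tool --rows '[{"dx":0,"dy":-0.034,"dz":-0.033,"wx":-0.65,"wy":0,"wz":0,"fingers":1},{"dx":0,"dy":-0.032,"dz":-0.036,"wx":-0.65,"wy":0,"wz":0,"fingers":1},{"dx":0,"dy":-0.029,"dz":-0.038,"wx":-0.65,"wy":0,"wz":0,"fingers":1},{"dx":0,"dy":-0.027,"dz":-0.04,"wx":-0.65,"wy":0,"wz":0,"fingers":1},{"dx":0,"dy":-0.024,"dz":-0.041,"wx":-0.65,"wy":0,"wz":0,"fingers":1}]'

```text
clock: 5.38
eef_pos: [536.3, -154.0, 125.7]
tool_rot: [1.302, 1.57, 2.83]
force: [0.4, 1.0, -0.7]
width: 51.5
```

Emit:
servo_tool --rows '[{"dx":0,"dy":-0.021,"dz":-0.043,"wx":-0.65,"wy":0,"wz":0,"fingers":1},{"dx":0,"dy":-0.018,"dz":-0.044,"wx":-0.65,"wy":0,"wz":0,"fingers":1},{"dx":0,"dy":0,"dz":0,"wx":0,"wy":0,"wz":0,"fingers":1},{"dx":0,"dy":0,"dz":0,"wx":0,"wy":0,"wz":0,"fingers":1}]'

```text
clock: 5.88
eef_pos: [564.1, -217.7, 125.5]
tool_rot: [0.826, 1.569, 2.487]
force: [-0.1, -0.1, -0.1]
width: 51.3
```

```bash
python3 - <<'E'
from h import *
ci=ctrl.camera_info('wrist');im=shot('wrist','w3.png')
im=cv2.cvtColor(im,cv2.COLOR_RGB2BGR)
x,y,w=519,-222.4,.0905
for z,hx,hy in [(25,104,62),(4,100,58)]:
    P=[w2pix('wrist',[x+np.cos(w)*a*hx-np.sin(w)*b*hy,y+np.sin(w)*a*hx+np.cos(w)*b*hy,z],ci) for a,b in[(-1,-1),(1,-1),(1,1),(-1,1)]]
    cv2.polylines(im,[np.int32(P)],True,(0,255,0),1)
cv2.imwrite('pics/w3o.png',im)
im=cv2.cvtColor(shot('scene','s3.png'),cv2.COLOR_RGB2BGR)
for z,hx,hy in [(25,104,62),(4,100,58)]:
    P=[w2pix('scene',[x+np.cos(w)*a*hx-np.sin(w)*b*hy,y+np.sin(w)*a*hx+np.cos(w)*b*hy,z]) for a,b in[(-1,-1),(1,-1),(1,1),(-1,1)]]
    cv2.polylines(im,[np.int32(P)],True,(0,255,0),1)
cv2.imwrite('pics/s3o.png',cv2.resize(im[100:280,100:340],(800,600)))
E
python3 plan.py 564 -218 126 95.2 40
```

```text
t5.97 [ 564.4 -216.9  125.9] xaxis [-0.001  0.001 -1.   ] jaw 95.3 F [-0.17 -0.27 -1.59] w 51.4 q [ 0.39  0.69 -0.11  1.74  0.11  0.71  1.89]
dl -0.1 n 1 dist 1.2
{"dx":-0.0001,"dy":0.0007,"dz":-0.0014,"wx":0.017,"wy":0.012,"wz":-0.010}
```

View pics/w3o.png

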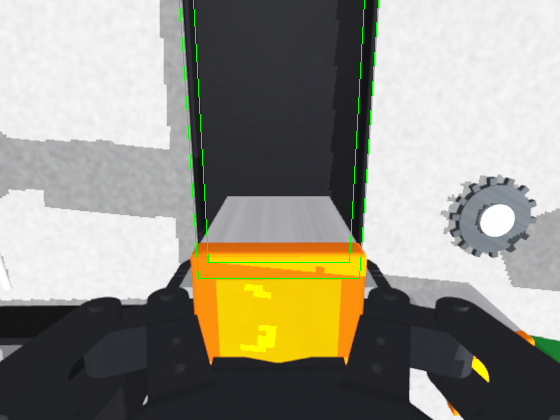

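View pics/s3o.png

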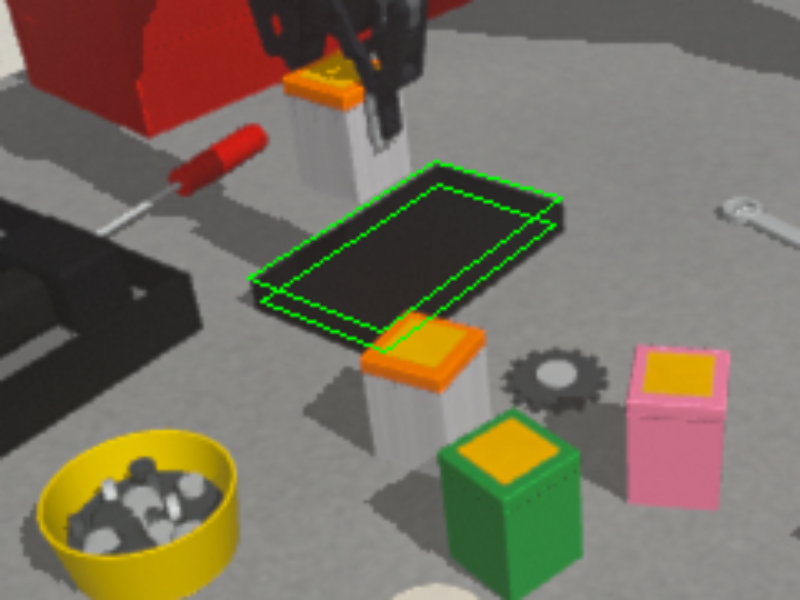

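The fitted tray outline matches in both views, with the tray edges at columns 185 to 375 in the wrist view and the tin centred between them. Lowering now, slowing near the floor.

Emit:
servo_tool --rows '[{"dx":0.035,"dy":0,"dz":-0.001,"wx":0,"wy":0,"wz":0,"fingers":1},{"dx":0.035,"dy":0,"dz":0,"wx":0,"wy":0,"wz":0,"fingers":1},{"dx":0.026,"dy":0,"dz":0,"wx":0,"wy":0,"wz":0,"fingers":1},{"dx":0.014,"dy":0,"dz":0,"wx":0,"wy":0,"wz":0,"fingers":1},{"dx":0.006,"dy":0,"dz":0,"wx":0,"wy":0,"wz":0,"fingers":1}]'

```text
clock: 6.6
eef_pos: [564.9, -218.9, 38.9]
tool_rot: [1.048, 1.57, 2.711]
force: [-0.8, -0.1, -1.0]
width: 51.1
```

Emit:
servo_tool --rows '[{"dx":0.003,"dy":0,"dz":0,"wx":0,"wy":0,"wz":0,"fingers":1},{"dx":0.001,"dy":0,"dz":0,"wx":0,"wy":0,"wz":0,"fingers":1}]'

```text
clock: 6.85
eef_pos: [565.3, -219.4, 36.8]
tool_rot: [-2.01, 1.57, -0.348]
force: [0.3, -0.3, -1.0]
width: 51.3
```

Emit:
servo_tool --rows '[{"dx":0.002,"dy":0,"dz":0,"wx":0,"wy":0,"wz":0,"fingers":1},{"dx":0.001,"dy":0,"dz":0,"wx":0,"wy":0,"wz":0,"fingers":1}]'

```text
clock: 7.1
eef_pos: [565.1, -219.3, 34.3]
tool_rot: [-2.035, 1.57, -0.373]
force: [-0.3, -0.1, 0.3]
width: 51.1
```

Emit:
servo_tool --rows '[{"dx":0.001,"dy":0,"dz":0,"wx":0,"wy":0,"wz":0,"fingers":1},{"dx":0.0,"dy":0,"dz":0,"wx":0,"wy":0,"wz":0,"fingers":1}]'

```text
clock: 7.35
eef_pos: [565.0, -219.3, 34.0]
tool_rot: [-2.191, 1.57, -0.529]
force: [-1.7, -0.0, 5.4]
width: 51.3
```

Contact at +5 N. Release, then rise.

Emit:
servo_tool --rows '[{"dx":0,"dy":0,"dz":0,"wx":0,"wy":0,"wz":0,"fingers":0.3},{"dx":0,"dy":0,"dz":0,"wx":0,"wy":0,"wz":0,"fingers":0},{"dx":0,"dy":0,"dz":0,"wx":0,"wy":0,"wz":0,"fingers":0},{"dx":0,"dy":0,"dz":0,"wx":0,"wy":0,"wz":0,"fingers":0}]'

```text
clock: 7.85
eef_pos: [564.9, -219.2, 33.2]
tool_rot: [0.955, 1.571, 2.617]
force: [0.1, 0.5, -0.1]
width: 85.4
```

Emit:
servo_tool --rows '[{"dx":-0.03,"dy":0,"dz":0,"wx":0,"wy":0,"wz":0,"fingers":0},{"dx":-0.05,"dy":0,"dz":0,"wx":0,"wy":0,"wz":0,"fingers":0},{"dx":-0.06,"dy":0,"dz":0,"wx":0,"wy":0,"wz":0,"fingers":0},{"dx":-0.04,"dy":0,"dz":0,"wx":0,"wy":0,"wz":0,"fingers":0},{"dx":0,"dy":0,"dz":0,"wx":0,"wy":0,"wz":0,"fingers":0}]'

```text
clock: 8.48
eef_pos: [566.7, -219.8, 171.0]
tool_rot: [-2.001, 1.565, -0.339]
force: [0.4, 0.6, -0.2]
width: 85.5
```

```bash
python3 - <<'E'
from h import *
shot('side','side4.png')
E
python3 plan.py 656.3 -68.3 170 13.9 50;python3 plan.py 656.3 -68.3 170 103.9 50
```

```text
t8.53 [ 565.4 -219.4  169.2] xaxis [ 0.002 -0.001 -1.   ] jaw 95.2 F [-0.68  0.28 -0.01] w 85.3 q [ 0.4   0.64 -0.12  1.71  0.1   0.8   1.9 ]
dl -81.3 n 14 dist 176.3
{"dx":-0.0001,"dy":-0.0099,"dz":0.0135,"wx":0.968,"wy":0.000,"wz":0.001}
{"dx":-0.0001,"dy":-0.0085,"dz":0.0145,"wx":0.968,"wy":0.000,"wz":0.001}
{"dx":-0.0001,"dy":-0.0070,"dz":0.0153,"wx":0.968,"wy":0.000,"wz":0.001}
{"dx":-0.0001,"dy":-0.0054,"dz":0.0159,"wx":0.968,"wy":0.000,"wz":0.001}
{"dx":-0.0001,"dy":-0.0038,"dz":0.0164,"wx":0.968,"wy":0.000,"wz":0.001}
{"dx":-0.0001,"dy":-0.0021,"dz":0.0167,"wx":0.968,"wy":0.000,"wz":0.001}
{"dx":-0.0001,"dy":-0.0004,"dz":0.0168,"wx":0.968,"wy":0.000,"wz":0.001}
{"dx":-0.0001,"dy":0.0013,"dz":0.0167,"wx":0.968,"wy":0.000,"wz":0.001}
{"dx":-0.0001,"dy":0.0030,"dz":0.0165,"wx":0.968,"wy":0.000,"wz":0.001}
{"dx":-0.0001,"dy":0.0046,"dz":0.0161,"wx":0.968,"wy":0.000,"wz":0.001}
{"dx":-0.0001,"dy":0.0062,"dz":0.0156,"wx":0.968,"wy":0.000,"wz":0.001}
{"dx":-0.0001,"dy":0.0078,"dz":0.0149,"wx":0.968,"wy":0.000,"wz":0.001}
{"dx":-0.0001,"dy":0.0093,"dz":0.0140,"wx":0.968,"wy":0.000,"wz":0.001}
{"dx":-0.0001,"dy":0.0106,"dz":0.0130,"wx":0.968,"wy":0.000,"wz":0.001}
t8.53 [ 565.4 -219.4  169.2] xaxis [ 0.002 -0.001 -1.   ] jaw 95.2 F [-0.68  0.28 -0.01] w 85.3 q [ 0.4   0.64 -0.12  1.71  0.1   0.8   1.9 ]
dl 8.7 n 4 dist 176.3
{"dx":-0.0002,"dy":-0.0347,"dz":0.0474,"wx":-0.362,"wy":-0.002,"wz":0.004}
{"dx":-0.0002,"dy":-0.0365,"dz":0.0461,"wx":-0.362,"wy":-0.002,"wz":0.004}
{"dx":-0.0002,"dy":-0.0382,"dz":0.0446,"wx":-0.362,"wy":-0.002,"wz":0.004}
{"dx":-0.0003,"dy":-0.0399,"dz":0.0432,"wx":-0.362,"wy":-0.002,"wz":0.004}
```

View pics/side4.png

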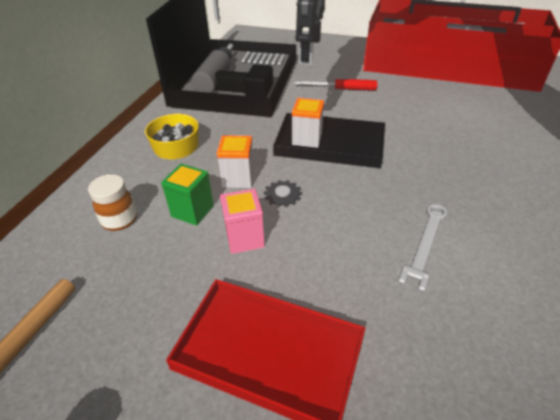

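B now stands in the black tray (side view, (308,122)). Next is A.

Emit:
servo_tool --rows '[{"dx":0,"dy":-0.035,"dz":0.047,"wx":-0.36,"wy":0,"wz":0,"fingers":0},{"dx":0,"dy":-0.036,"dz":0.046,"wx":-0.36,"wy":0,"wz":0,"fingers":0},{"dx":0,"dy":-0.038,"dz":0.045,"wx":-0.36,"wy":0,"wz":0,"fingers":0},{"dx":0,"dy":-0.04,"dz":0.043,"wx":-0.36,"wy":0,"wz":0,"fingers":0},{"dx":0,"dy":0,"dz":0,"wx":0,"wy":0,"wz":0,"fingers":0}]'

```text
clock: 9.15
eef_pos: [656.2, -62.3, 166.4]
tool_rot: [0.111, 1.567, 1.93]
force: [-0.4, 0.5, 0.3]
width: 85.1
```

```bash
python3 - <<'E'
from h import *
ctrl.get_image('scene')
ci=ctrl.camera_info('wrist'); im=shot('wrist','w5.png')
hs=cv2.cvtColor(im,cv2.COLOR_RGB2HSV); m=cv2.inRange(hs,(5,140,120),(32,255,255))
cs=[c for c in cv2.findContours(m,0,2)[0] if cv2.contourArea(c)>800]
for c in cs: 
    W=np.array([pix2w('wrist',p[0],76,ci)[:2] for p in c],np.float32); print(cv2.minAreaRect(c),cv2.minAreaRect(W))
E
python3 plan.py 656.3 -68.3 170 103.9 50
```

```text
((206.32505798339844, 316.7657775878906), (86.25288391113281, 34.39071273803711), 48.73139953613281) ((752.1594848632812, -98.41364288330078), (70.41226196289062, 28.213586807250977), 49.09545135498047)
((276.5, 208.5), (75.0, 77.0), 90.0) ((655.4133911132812, -68.04280090332031), (54.47465896606445, 54.01506042480469), 14.012420654296875)
((495.0, 167.0), (53.2958869934082, 64.83417510986328), 74.05460357666016) ((591.1475830078125, 67.98812866210938), (37.87555694580078, 37.97825241088867), 31.258996963500977)
((67.0, 34.0), (68.0, 98.0), 90.0) ((573.9963989257812, -220.6274871826172), (39.23491668701172, 58.483001708984375), 5.235093593597412)
t9.25 [654.4 -68.3 166.5] xaxis [-0.003 -0.    -1.   ] jaw 103.9 F [-1.17 -0.83 -0.36] w 85.3 q [ 0.14  0.71 -0.14  1.55  0.12  0.89  1.77]
dl -0.0 n 1 dist 3.9
{"dx":-0.0046,"dy":-0.0024,"dz":-0.0006,"wx":0.002,"wy":0.004,"wz":-0.031}
```

View pics/w5.png

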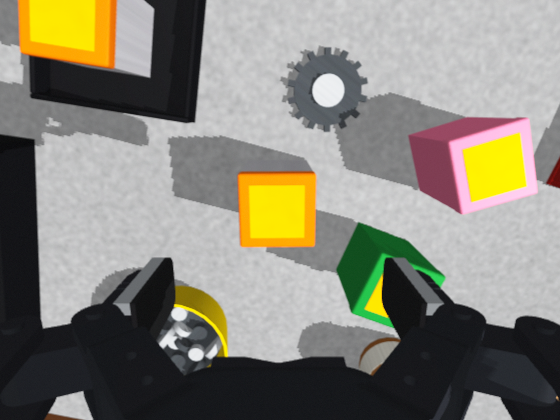

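A shows at (277,208) under the fingers, with its lid fit at (655.4, -68.0) and 104°. The yellow bowl near (195,335) is close to the left finger, so I'll check that clearance.

```bash
python3 - <<'E'
from h import *
ci=ctrl.camera_info('wrist')
for uv in [(178,290),(225,330),(180,345)]:
    for z in (0,40): print(uv,z,pix2w('wrist',uv,z,ci).round())
for z in(0,45): print([pix2w('scene',u,z).round().tolist() for u in [(171,245),(142,232),(142,250)]])
# finger inner/outer points at pads
d=np.array([np.cos(np.radians(103.9)),np.sin(np.radians(103.9))])
print([655,-68]-d*57,[655,-68]+d*57)
E
```

```text
(178, 290) 0 [ 779. -141.    0.]
(178, 290) 40 [ 755. -134.   40.]
(225, 330) 0 [813. -87.   0.]
(225, 330) 40 [784. -86.  40.]
(180, 345) 0 [ 841. -128.    0.]
(180, 345) 40 [ 809. -123.   40.]
[[756.0, -133.0, 0.0], [767.0, -213.0, 0.0], [800.0, -166.0, 0.0]]
[[783.0, -86.0, 45.0], [793.0, -158.0, 45.0], [823.0, -116.0, 45.0]]
[ 668.69299842 -123.33083945] [641.30700158 -12.66916055]
```

The bowl starts at about x = 750, well clear. Descending.

Emit:
servo_tool --rows '[{"dx":0.046,"dy":0,"dz":0,"wx":0,"wy":0,"wz":0,"fingers":0},{"dx":0.046,"dy":0,"dz":0,"wx":0,"wy":0,"wz":0,"fingers":0},{"dx":0.046,"dy":0,"dz":0,"wx":0,"wy":0,"wz":0,"fingers":0},{"dx":0.046,"dy":0,"dz":0,"wx":0,"wy":0,"wz":0,"fingers":0},{"dx":0,"dy":0,"dz":0,"wx":0,"wy":0,"wz":0,"fingers":0.3}]'

```text
clock: 9.88
eef_pos: [651.8, -70.4, 27.1]
tool_rot: [1.433, 1.563, -3.04]
force: [0.3, 0.2, -0.1]
width: 69.8
```

Emit:
servo_tool --rows '[{"dx":0,"dy":0,"dz":0,"wx":0,"wy":0,"wz":0,"fingers":0.5},{"dx":0,"dy":0,"dz":0,"wx":0,"wy":0,"wz":0,"fingers":1},{"dx":0,"dy":0,"dz":0,"wx":0,"wy":0,"wz":0,"fingers":1},{"dx":0,"dy":0,"dz":0,"wx":0,"wy":0,"wz":0,"fingers":1}]'

```text
clock: 10.38
eef_pos: [656.1, -68.6, 31.3]
tool_rot: [-2.03, 1.569, -0.217]
force: [-0.7, -0.6, 4.0]
width: 51.4
```

Emit:
servo_tool --rows '[{"dx":-0.01,"dy":0,"dz":0,"wx":0,"wy":0,"wz":0,"fingers":1},{"dx":-0.02,"dy":0,"dz":0,"wx":0,"wy":0,"wz":0,"fingers":1},{"dx":-0.03,"dy":0,"dz":0,"wx":0,"wy":0,"wz":0,"fingers":1},{"dx":-0.04,"dy":0,"dz":0,"wx":0,"wy":0,"wz":0,"fingers":1},{"dx":-0.03,"dy":0,"dz":0,"wx":0,"wy":0,"wz":0,"fingers":1}]'

```text
clock: 11.0
eef_pos: [656.1, -68.3, 130.2]
tool_rot: [-1.846, 1.569, -0.033]
force: [0.3, -0.8, -1.8]
width: 51.6
```

Emit:
servo_tool --rows '[{"dx":-0.01,"dy":0,"dz":0,"wx":0,"wy":0,"wz":0,"fingers":1},{"dx":0,"dy":0,"dz":0,"wx":0,"wy":0,"wz":0,"fingers":1},{"dx":0,"dy":0,"dz":0,"wx":0,"wy":0,"wz":0,"fingers":1},{"dx":0,"dy":0,"dz":0,"wx":0,"wy":0,"wz":0,"fingers":1}]'

```text
clock: 11.5
eef_pos: [654.9, -68.3, 134.2]
tool_rot: [1.243, 1.569, 3.056]
force: [-0.3, 0.8, -0.9]
width: 51.8
```

```bash
python3 - <<'E'
from h import *
for c in ['side','wrist']: shot(c,c+'6.png'); print(ctrl.read_state()['force'])
E
python3 plan.py
```

```text
[ 0.93340106  0.49728784 -1.75685307]
[ 0.1442436   0.25437449 -0.63540976]
t11.60 [655.1 -68.3 134.5] xaxis [-0.001  0.    -1.   ] jaw 103.9 F [ 0.14  0.25 -0.64] w 51.5 q [ 0.14  0.75 -0.14  1.57  0.13  0.83  1.76]
```

View pics/side6.png

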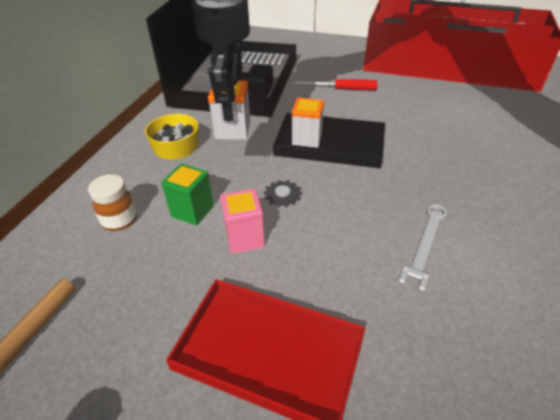

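A is also clear of the bench (side view, (229,115)), with force between -0.6 and -1.8 N and about -1.1 N on average. That's empty too, so it goes in the other half of the black tray.

```bash
python3 plan.py 474 -226 140 95.2 40
```

```text
t11.60 [655.1 -68.3 134.5] xaxis [-0.001  0.    -1.   ] jaw 103.9 F [ 0.14  0.25 -0.64] w 51.5 q [ 0.14  0.75 -0.14  1.57  0.13  0.83  1.76]
dl -8.7 n 7 dist 240.2
{"dx":-0.0010,"dy":0.0407,"dz":-0.0209,"wx":0.206,"wy":0.001,"wz":-0.002}
{"dx":-0.0010,"dy":0.0402,"dz":-0.0218,"wx":0.206,"wy":0.001,"wz":-0.002}
{"dx":-0.0010,"dy":0.0398,"dz":-0.0226,"wx":0.206,"wy":0.001,"wz":-0.002}
{"dx":-0.0010,"dy":0.0393,"dz":-0.0235,"wx":0.206,"wy":0.001,"wz":-0.002}
{"dx":-0.0010,"dy":0.0387,"dz":-0.0243,"wx":0.206,"wy":0.001,"wz":-0.002}
{"dx":-0.0010,"dy":0.0382,"dz":-0.0252,"wx":0.206,"wy":0.001,"wz":-0.002}
{"dx":-0.0010,"dy":0.0377,"dz":-0.0260,"wx":0.206,"wy":0.001,"wz":-0.002}
```

Emit:
servo_tool --rows '[{"dx":-0.004,"dy":0.041,"dz":-0.021,"wx":0.2,"wy":0,"wz":0,"fingers":1},{"dx":-0.003,"dy":0.04,"dz":-0.022,"wx":0.2,"wy":0,"wz":0,"fingers":1},{"dx":0,"dy":0.04,"dz":-0.023,"wx":0.2,"wy":0,"wz":0,"fingers":1},{"dx":0,"dy":0.039,"dz":-0.023,"wx":0.2,"wy":0,"wz":0,"fingers":1},{"dx":0,"dy":0.039,"dz":-0.024,"wx":0.2,"wy":0,"wz":0,"fingers":1}]'

```text
clock: 12.22
eef_pos: [525.3, -181.8, 140.4]
tool_rot: [-2.601, 1.571, -0.893]
force: [-0.0, -0.8, -1.1]
width: 51.4
```

Emit:
servo_tool --rows '[{"dx":0,"dy":0.038,"dz":-0.025,"wx":0.2,"wy":0,"wz":0,"fingers":1},{"dx":0,"dy":0.038,"dz":-0.026,"wx":0.2,"wy":0,"wz":0,"fingers":1},{"dx":0,"dy":0,"dz":0,"wx":0,"wy":0,"wz":0,"fingers":1},{"dx":0,"dy":0,"dz":0,"wx":0,"wy":0,"wz":0,"fingers":1}]'

```text
clock: 12.72
eef_pos: [475.1, -226.0, 140.6]
tool_rot: [-1.305, 1.57, 0.362]
force: [-0.5, -0.2, -0.7]
width: 51.4
```

```bash
python3 - <<'E'
from h import *
shot('scene','s7.png'); im=cv2.imread('pics/s7.png'); cv2.imwrite('pics/s7o.png',cv2.resize(im[100:250,130:330],(800,600)))
E
python3 plan.py 474 -226 36 95.2 40
```

```text
t12.78 [ 475.4 -225.5  140.6] xaxis [ 0.001  0.    -1.   ] jaw 95.5 F [ 0.54  0.19 -0.97] w 51.0 q [ 0.48  0.58 -0.13  1.95  0.12  0.62  1.94]
dl -0.3 n 3 dist 104.6
{"dx":0.0465,"dy":0.0007,"dz":-0.0002,"wx":0.019,"wy":0.001,"wz":0.004}
{"dx":0.0465,"dy":0.0007,"dz":-0.0002,"wx":0.019,"wy":0.001,"wz":0.004}
{"dx":0.0465,"dy":0.0007,"dz":-0.0002,"wx":0.019,"wy":0.001,"wz":0.004}
```

View pics/s7o.png

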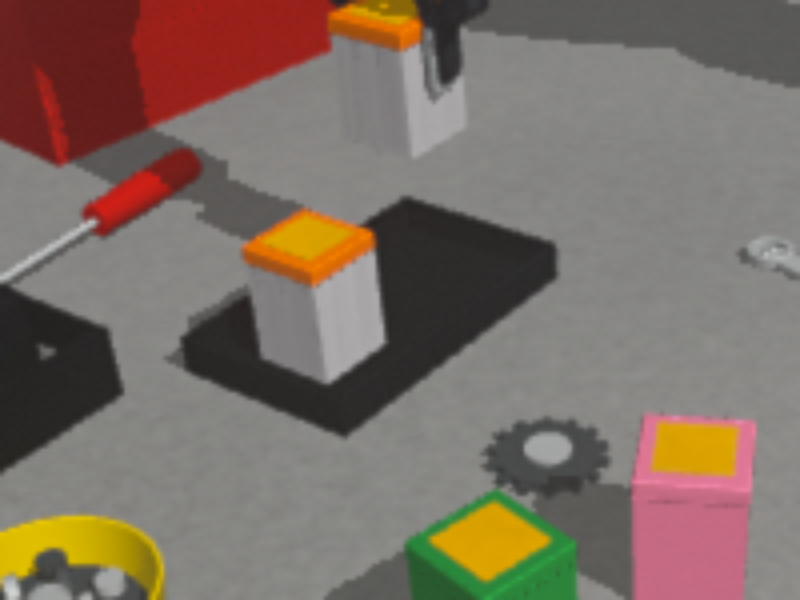

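B stands in the left half of the tray, and A hangs over the free half (crop, (400,90)). Lowering A.

Emit:
servo_tool --rows '[{"dx":0.035,"dy":0.001,"dz":0,"wx":0,"wy":0,"wz":0,"fingers":1},{"dx":0.042,"dy":0.001,"dz":0,"wx":0,"wy":0,"wz":0,"fingers":1},{"dx":0.033,"dy":0,"dz":0,"wx":0,"wy":0,"wz":0,"fingers":1},{"dx":0.016,"dy":0,"dz":0,"wx":0,"wy":0,"wz":0,"fingers":1},{"dx":0.007,"dy":0,"dz":0,"wx":0,"wy":0,"wz":0,"fingers":1}]'

```text
clock: 13.4
eef_pos: [473.4, -225.8, 40.3]
tool_rot: [0.056, 1.57, 1.723]
force: [0.6, -0.5, -1.5]
width: 51.4
```

Emit:
servo_tool --rows '[{"dx":0.003,"dy":0,"dz":0,"wx":0,"wy":0,"wz":0,"fingers":1},{"dx":0.001,"dy":0,"dz":0,"wx":0,"wy":0,"wz":0,"fingers":1},{"dx":0,"dy":0,"dz":0,"wx":0,"wy":0,"wz":0,"fingers":1}]'

```text
clock: 13.78
eef_pos: [473.2, -226.6, 38.3]
tool_rot: [-2.079, 1.57, -0.413]
force: [0.1, 0.4, -0.7]
width: 51.3
```

Emit:
servo_tool --rows '[{"dx":0.002,"dy":0,"dz":0,"wx":0,"wy":0,"wz":0,"fingers":1},{"dx":0.001,"dy":0,"dz":0,"wx":0,"wy":0,"wz":0,"fingers":1},{"dx":0,"dy":0,"dz":0,"wx":0,"wy":0,"wz":0,"fingers":1}]'

```text
clock: 14.15
eef_pos: [472.8, -226.4, 35.5]
tool_rot: [0.963, 1.571, 2.629]
force: [0.2, -0.2, 0.5]
width: 51.4
```

Emit:
servo_tool --rows '[{"dx":0.001,"dy":0,"dz":0,"wx":0,"wy":0,"wz":0,"fingers":1},{"dx":0,"dy":0,"dz":0,"wx":0,"wy":0,"wz":0,"fingers":1}]'

```text
clock: 14.4
eef_pos: [472.9, -226.4, 35.2]
tool_rot: [-2.575, 1.571, -0.909]
force: [-1.9, 0.4, 4.6]
width: 51.1
```

Contact. Release, rise and move clear.

Emit:
servo_tool --rows '[{"dx":0,"dy":0,"dz":0,"wx":0,"wy":0,"wz":0,"fingers":0.3},{"dx":0,"dy":0,"dz":0,"wx":0,"wy":0,"wz":0,"fingers":0},{"dx":0,"dy":0,"dz":0,"wx":0,"wy":0,"wz":0,"fingers":0},{"dx":0,"dy":0,"dz":0,"wx":0,"wy":0,"wz":0,"fingers":0}]'

```text
clock: 14.9
eef_pos: [472.9, -226.4, 34.7]
tool_rot: [1.125, 1.571, 2.791]
force: [-0.8, -0.3, 0.6]
width: 85.2
```

Emit:
servo_tool --rows '[{"dx":-0.03,"dy":0,"dz":0,"wx":0,"wy":0,"wz":0,"fingers":0},{"dx":-0.05,"dy":0,"dz":0,"wx":0,"wy":0,"wz":0,"fingers":0},{"dx":-0.06,"dy":0,"dz":0,"wx":0,"wy":0,"wz":0,"fingers":0},{"dx":-0.05,"dy":0,"dz":0,"wx":0,"wy":0,"wz":0,"fingers":0},{"dx":0,"dy":0,"dz":0,"wx":0,"wy":0,"wz":0,"fingers":0}]'

```text
clock: 15.52
eef_pos: [474.7, -227.3, 180.1]
tool_rot: [-2.08, 1.565, -0.414]
force: [-0.2, -0.1, -0.1]
width: 85.5
```

Emit:
servo_tool --rows '[{"dx":0,"dy":0,"dz":0.06,"wx":0,"wy":0,"wz":0,"fingers":0},{"dx":0,"dy":0,"dz":0.06,"wx":0,"wy":0,"wz":0,"fingers":0},{"dx":0,"dy":0,"dz":0.06,"wx":0,"wy":0,"wz":0,"fingers":0},{"dx":0,"dy":0,"dz":0,"wx":0,"wy":0,"wz":0,"fingers":0}]'

```text
clock: 16.02
eef_pos: [459.0, -88.1, 176.4]
tool_rot: [0.78, 1.568, 2.453]
force: [0.4, -0.7, -0.3]
width: 85.3
```

```bash
cat > fin.py <<'E'
from fit import *
for c in CI: shot(c,c+'9.png')
H={c:hsv(c,c+'9.png') for c in CI}
out=[]
for n,(x,y) in dict(B=(565,-219.3),A=(473,-226.4)).items():
    ms={}
    for c in CI:
        w=(cv2.dilate(hullmask(c,x,y,0,26,26,60,90),np.ones((7,7)))>0).astype(np.float32)
        ms[c]=(cv2.inRange(H[c],(5,140,120),(32,255,255))>0)*w; ms[c]=ms[c].astype(np.float32)
    r=fit(ms,x,y,(26,26,68,80),[0,.09]); d=np.array([r[0]-519,r[1]+222.4]);w=.0905
    print(n,np.round(r[:3],2),np.round(r[3],2),'tray xy',(d@[np.cos(w),np.sin(w)]).round(1),(d@[-np.sin(w),np.cos(w)]).round(1))
a=cv2.imread('pics/scene9.png')[120:240,150:310];b=cv2.imread('pics/side9.png')[70:190,250:410]
cv2.imwrite('pics/fin.png',np.hstack([cv2.resize(a,(400,300)),cv2.resize(b,(400,300))]))
E
python3 fin.py; python3 plan.py
```

```text
B [ 5.6551e+02 -2.2156e+02  9.0000e-02] [0.89 0.92] tray xy 46.4 -3.4
A [ 4.7446e+02 -2.2853e+02  1.0000e-01] [0.91 0.75] tray xy -44.9 -2.1
t16.12 [459.6 -92.1 176.7] xaxis [-0.001 -0.    -1.   ] jaw 95.5 F [-0.61 -0.29  0.25] w 85.7 q [ 0.24  0.46 -0.14  2.06  0.1   0.63  1.7 ]
```

View pics/fin.png

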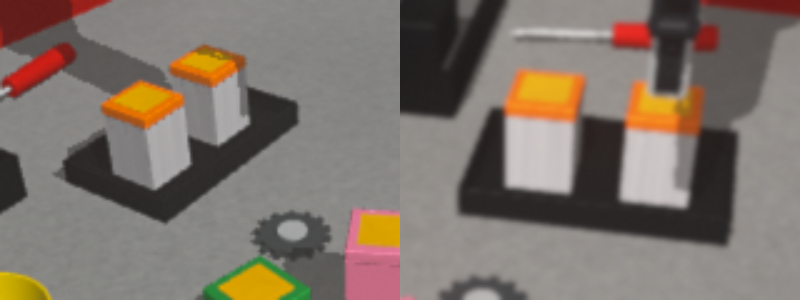

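Both tins stand upright and flat in the black tray, at (150,135) and (215,95) in the left crop. The gripper is about 80 mm above and beside them, so I'm handing in.

```bash
python3 -c "
from cell import ctrl
print(ctrl.finish_job())"
```

```text
the job is handed in; nothing more can be done
None
```

Both tins felt empty when lifted, so I stood them side by side in the black tray and handed the job in at about 16 s; it reported no verdict.

- **Weighing:** With each tin clear of the bench, the wrist read about -0.8 N for the first and about -1.1 N for the second. Single readings ranged from -0.1 to -1.8 N. A full tin would read at least 4.4 N.
- **Setting down:** I lowered each tin slowly until it touched (about 5 N), then opened the fingers.
- **Final pictures:** Both tins are upright on the tray floor, at tray x/y of about (+46, -3) mm and (-45, -2) mm, against limits of ±85 and ±45 mm. The gripper was open and clear of them.
- **Weaker checks:** The second tin's lid matched less well in the side view (overlap 0.75) because the gripper partly hid it. The final positions from the cameras differ from where the gripper released the tins by about 2 mm.
- **Joint limit:** While I grasped the first tin, joint 6 went down to about its lower limit (0.23 rad). No error was reported, and the arm moved on normally.

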